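# Flip the rinsed spot plate over the drying board's edge

## Robot

A 6-joint arm with a two-finger parallel gripper is mounted at the origin on a cart in front of the work surface, level with it; the furniture and walls round the work are solid. World frame = base frame: x ahead of the robot, y to its left, z up, the work surface at z = 0. Lengths are in m, angles in rad, forces in N, time in s.
With the tool pointing down it reaches from about 0.275 to 0.75 m from the base axis. Payload 10.2 kg.
Tool frame: the origin (TCP) lies at the very end of the fingers, on their centre line; the grasp point (between the pads) lies 19 mm behind it; z points along the fingers, y is the line along which they close (so a half turn about z gives the same grasp; the last joint's range is limited). The gripper opens to 88 mm and grips with 3 to 60 N. Pads are 18 mm wide; open, the fingers measure 123 mm over their backs; the gripper's body (75 mm by 187 mm) begins 45 mm behind the grasp point.
Start: joints at [-1.501, 0.313, 1.498, -0, 1.331, -0.223], TCP at [0.152, -0.503, 0.239] pointing down, gripper open.
Joint ranges: [-2.94, 2.94], [-0.97, 2.17], [0.19, 2.56], [-1.23, 4.37], [0.02, 3.11], [-2.88, 2.88]. Speed limits (rad/s): [2.39, 2.39, 3.01, 3.14, 3.14, 3.14].

## Interface

Orientations are given as a unit quaternion [x, y, z, w].
In Python, from plant import read_state, capture, camera_info, sign_off gives the robot as it stands.
- The arm moves only by the shell command python3 -m inch 'ROWS' [FORCE]. ROWS is text: rows parted by semicolons, each of 5 numbers parted by spaces: the shift along the tool's x, y, z in cm, then the turn about the tool's z in degrees, then the opening, from 0 (shut) to 1 (fully open). A call has 1 to 5 rows; each row is the pose to reach, as a shift and turn from the pose commanded when the call began, along the tool's axes at that moment; what a row does not reach only later rows make up. A row lasts 1/10 s, in which the tool goes at most 50 mm and 8.59 degrees, less where a joint would pass 70% of its speed; a pose out of reach is approached as far as the arm can. A call with a gripper value outside its range is refused whole. The fingers move at their own pace and stop on an object; FORCE is the grip in N (left out, the last holds). Time passes only in rows, so rows that repeat a pose let the fingers close. It gives the time, the measured TCP pose, the force, the opening and the grip force at its end, in the units of the state.
- read_state(): the state, without advancing time (a new reading comes with each control period).
- capture(name): name is "scene" or "top" or "wrist"; returns (picture, depth): 400x640x3 uint8, red, green, blue; 400x640 float32, m along the optical axis (not along the pixel's ray), 0 where there is no reading.
- camera_info(name): a dict with "camera_matrix" (3x3 intrinsics, pixels), "eye" and "rotation" of the camera in the world. Camera axes: x right, y down, z forward; pixel columns grow to the right and rows downward; lengths in m; the calibration is good to about 2 mm. A picture is of the moment at which its call begins: read the wrist's pose just before it. camera_info takes no time and is no camera call; for the wrist camera it gives the pose at the moment of the call.
- sign_off(): hands the job in; it is judged then, once.
The state is a dict: "time": time; "q": joint angles; "qd": joint speeds; "joint_efforts": joint torques, N m; "ee_pos": TCP position; "tcp_rot": TCP orientation; "force": force on the tool from outside, world axes, zero at the start; "wrist_torque": the same for the moment, N m; "grip_width": opening from 0.0 (shut) to 1.0 (fully open); "gripper_force": force on a finger pad.
Only numpy, scipy, OpenCV 4.12 (cv2) and the standard library are available. Lean on these libraries where they do the work, as an engineer would, in place of code of your own. Each camera call takes 0.05 s, during which the arm holds its last target. There are 200 camera calls.

## Task

The rinsed white spot plate lies on the desk with its wells up; it has to dry wells-down on the grey ribbed drying board. Without picking it up, push the plate flat along the desk with the fingertips until its long side rests against the board's near edge, push its other long side up so that it tips against that edge until it stands, and push it over so that it lies flat, upside down, on the board. Leave the jar, the bottle, the slide mailer and the tweezers where they are.

Things in the scene. Friction and masses are not known exactly. Their poses are not given: they have to be found in the camera images.
- spot_plate: white flat spot plate, 110 (its x) x 150 (its y) x 20 mm thick, square edges, small wells in its top face (rims drawn 2 mm higher). Loose, 0.08 to 0.16 kg, friction about 0.6. Starts on the desk (z = 0), wells up. Origin at the centre of its underside, z out of the wells' face; its +x long side faces the board, turned up to 0.15 rad, its middle 40 to 80 mm from the board's near edge.
- leading_side (a point): middle of the lower edge of the plate's long side that faces the board (55 mm from its origin along its x); the plate tips about this side, which must stay low. A fingertip that presses the opposite side face towards the board with about 10 N holds there by friction and can take that side up in an arc.
- drying_board: the drying board: a flat grey plastic slab fixed to the desk, 200 (its x) x 220 (its y) x 10 mm high, with white drain ribs (1 mm, look only) and a low lip (8 mm wide, 8 mm above the board's top) along its far side. Origin at the centre of its underside, on the desk; z up; x points away from the plate. Its near edge is an upright 10 mm step at x = -100 mm, along y.
- board_edge (a point): middle of the upper corner (1.5 mm round) of the board's near edge, at x = -100, y = 0, z = 10 mm of the board. While the plate tips here, its leading lower edge slides back along the desk by up to 20 mm (its thickness) until it stands on its side face; about 15 degrees past upright it falls onto the board by itself.
- jar: open glass jar, 61 mm wide, 60 mm tall, at the far side of the drying board; origin at the centre of its underside. Leave alone.
- oil_bottle: amber bottle with white cap, 41 mm wide, 82 mm tall, at the far side of the drying board; origin at the centre of its underside. Leave alone.
- mailer: slide mailer, a closed flat plastic case 31 x 83 x 22 mm, lying on the desk beside the board's near edge; origin at the centre of its underside. Leave alone.
- tweezers: steel tweezers, 12 x 120 x 8 mm, lying on the desk to one side of the gap between plate and board; origin at the centre of the underside. Leave alone.
Not all that is in view belongs to the job. Of the things that look like the spot_plate, the largest one is meant.

How it is judged:
On the way, in this order (a step that is already met when the one before it is completed fails the run):
1. the plate, flat on the desk, is pushed up against the board's near edge (contact force between spot_plate and drying_board above 0.3 N and angle between spot_plate's own z axis and vertical below 0.1 rad and angle between the x axis of spot_plate and the x axis of drying_board, either way round below 0.1 rad), for 0.05 s.
2. the plate is tipped up steeply against the board's near edge, its leading side still down on the desk (angle between spot_plate's own z axis and vertical between 1.2 and 1.75 rad and height (world z) of leading_side below 0.015 m and x of leading_side in the frame of board_edge above -0.035 m), for 0.05 s.
At the end, for the whole second after the job is handed in: The plate lies still and flat, upside down (wells down, within about 0.08 rad), on the drying board, its centre 15 to 130 mm beyond the board's near edge and within 60 mm of the board's middle line; jar, bottle, mailer and tweezers are within 20 mm of where they were (angle between spot_plate's own z axis and vertical above 3.06 rad and height (world z) of spot_plate between 0.026 and 0.036 m and x of spot_plate in the frame of drying_board between -0.085 and 0.03 m and y of spot_plate in the frame of drying_board between -0.06 and 0.06 m and linear speed of spot_plate below 0.01 m/s and distance of each of jar, oil_bottle, mailer, tweezers from where it was at the start of the episode below 0.02 m); the robot touches nothing.
It fails at once if the plate is lifted or carried (its leading side must stay down by the board's edge: never more than 55 mm above the desk) (height (world z) of leading_side above 0.055 m).
It fails at once if the jar, the bottle, the slide mailer or the tweezers are moved by more than 20 mm (distance of any of jar, oil_bottle, mailer, tweezers from where it was at the start of the episode above 0.02 m).
It also fails if it takes over 67 s, if anything falls off the work surface, if the arm or the gripper's body presses on something with over 40 N, if the wrist force passes 120 N, or if a joint passes its speed limit or range.

## Working session

There is one attempt and no reset: what is moved stays moved. The work goes in short steps, Python scripts to look and compute and a shell command to move; the robot and the scene stay as the last step left them, time stands still between calls to the robot, and variables do not carry over. Pictures are saved under pics/ and viewed, at most 10 in all, crops included, and the job is handed in when it is done.

```bash
mkdir -p pics; ls
cat > h.py <<'E'
import numpy as np,cv2
from plant import *
def save(img,name,crop=None,s=1):
    if crop: x0,y0,x1,y1=crop; img=img[y0:y1,x0:x1]
    img=cv2.resize(img,None,fx=s,fy=s,interpolation=cv2.INTER_CUBIC)
    cv2.imwrite('pics/'+name,img[:,:,::-1])
def pts(name,depth,info):
    K=np.array(info['camera_matrix']);v,u=np.mgrid[:400,:640]
    c=np.stack([(u-K[0,2])/K[0,0]*depth,(v-K[1,2])/K[1,1]*depth,depth],-1)
    return c@np.array(info['rotation']).T+np.array(info['eye'])
E
python3 - <<'E'
from h import *
s=read_state();print(s)
for n in('top','scene'):
    i=camera_info(n);p,d=capture(n);print(n,i);np.savez(n,p=p,w=pts(n,d,i),d=d)
    save(p,n+'0.png')
E
```

```text
pics
{'time': 0.0, 'q': array([-1.50141807e+00,  3.13389089e-01,  1.49843233e+00,  5.22281589e-06,
        1.33098663e+00, -2.23392566e-01]), 'qd': array([-1.03966768e-03, -2.09776105e-03, -1.25134368e-03,  1.22786345e-03,
        1.33868285e-03, -9.07201458e-05]), 'joint_efforts': array([ 2.61472514e-04, -4.02207041e+01, -2.52267838e+01,  6.94837491e-02,
        3.52675770e-02, -1.05357228e-04]), 'ee_pos': array([ 0.15149422, -0.502412  ,  0.23819402]), 'tcp_rot': array([ 9.89304683e-01,  1.45862521e-01,  4.92798127e-05, -6.05704151e-04]), 'force': array([0.01459026, 0.47328969, 0.37803978]), 'wrist_torque': array([-0.00817796, -0.02588667, -0.01134281]), 'gripper_force': 0.0, 'grip_width': 0.9996680415839705}
top {'camera_matrix': array([[401.59591488,   0.        , 315.81570028],
       [  0.        , 401.59591488, 202.18969089],
       [  0.        ,   0.        ,   1.        ]]), 'eye': array([0.42761065, 0.14367376, 0.89816088]), 'rotation': array([ 0.70929128, -0.69755334,  0.06927476, -0.07433862])}Traceback (most recent call last):
  File "<stdin>", line 4, in <module>
  File "h.py", line 10, in pts
    return c@np.array(info['rotation']).T+np.array(info['eye'])
           ~^~~~~~~~~~~~~~~~~~~~~~~~~~~~~
ValueError: matmul: Input operand 1 has a mismatch in its core dimension 0, with gufunc signature (n?,k),(k,m?)->(n?,m?) (size 4 is different from 3)
```

```bash
sed -i "s/np.array(info\['rotation'\]).T/Rotation.from_quat(info['rotation']).as_matrix().T/; 1a from scipy.spatial.transform import Rotation" h.py
python3 - <<'E'
from h import *
for n in('top','scene'):
    i=camera_info(n);p,d=capture(n);w=pts(n,d,i);print(n,i['eye']);np.savez(n,p=p,w=w,d=d)
    save(p,n+'0.png')
    for u,v in((320,200),(200,200),(450,200)): print(w[v,u])
E
```

```text
top [0.42761065 0.14367376 0.89816088]
[ 6.18236546e-01  1.42275899e-01 -5.81633348e-04]
[ 0.61406152  0.41755713 -0.00178044]
[ 0.62313497 -0.15470906 -0.00114723]
scene [ 0.87657263 -0.50350293  0.55146198]
[0.55822265 0.20215454 0.01072695]
[-0.09843822  0.47985666 -0.34571312]
[8.44097938e-01 3.38188833e-01 3.52500783e-04]
```

View pics/top0.png

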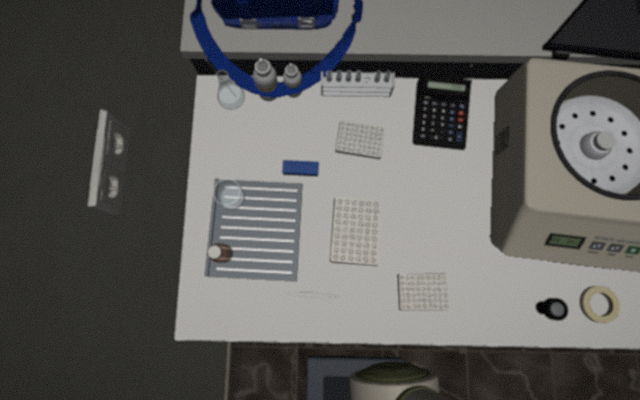

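View pics/scene0.png

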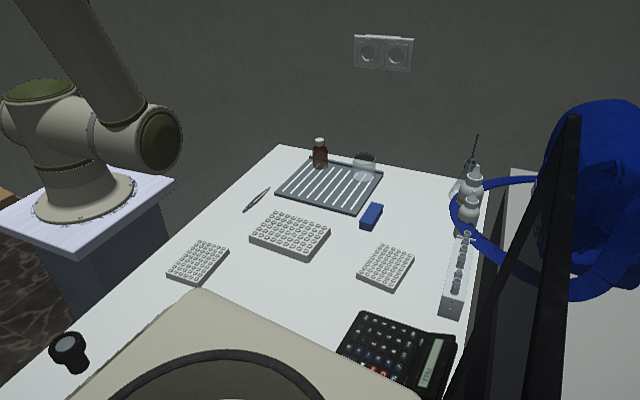

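Top view: three look-alikes at (355,231), (359,139) and (423,291). The one at (355,231) is clearly the largest and faces the grey board at (255,230). The mailer is blue at (300,168), the tweezers are at (312,294), the jar at (229,194) and the bottle at (219,252). The scene view agrees, with the large plate at (289,233).

Run:
```python
from h import *
z=np.load('top.npz');p,w=z['p'],z['w'];sc=np.load('scene.npz');ps,ws=sc['p'],sc['w']
save(p,'crop.png',(190,120,470,330),2.8)
def rect(m,w,name):
    n,l,st,_=cv2.connectedComponentsWithStats(m.astype(np.uint8))
    k=1+np.argmax(st[1:,4]);P=w[l==k]
    r=cv2.minAreaRect((P[:,:2]*1000).astype(np.float32));print(name,r,'z',np.percentile(P[:,2],[5,50,95]).round(4));return P
def box(w,c,r): return (abs(w[...,0]-c[0])<r[0])&(abs(w[...,1]-c[1])<r[1])
for n,W in(('top',w),('scene',ws)):
    c=w[231,355];m=box(W,c,(.11,.085))&(W[...,2]>.012)&(W[...,2]<.035);rect(m,W,n+' plate')
    c=w[230,255];m=box(W,c,(.16,.13))&(W[...,2]>.006)&(W[...,2]<.013);rect(m,W,n+' board')
for a,b in((139,359),(291,423)):
    rect(box(w,w[a,b],(.08,.08))&(w[...,2]>.008)&(w[...,2]<.035),w,'other')
# tweezers, mailer
rect(box(w,w[168,300],(.05,.06))&(w[...,2]>.012),w,'mailer')
for u,v in((285,293),(312,294),(338,297),(229,194),(219,252)):print(u,v,w[v,u])
```

```text
top plate ((546.906005859375, 63.30156326293945), (105.21451568603516, 145.57862854003906), 85.94023132324219) z [0.0174 0.0205 0.0243]
top board ((548.293701171875, 284.0933837890625), (192.7119903564453, 220.15170288085938), 88.03221130371094) z [0.0079 0.0104 0.0125]
scene plate ((548.7202758789062, 60.31468963623047), (108.38577270507812, 146.9856719970703), 86.04376220703125) z [0.0157 0.0212 0.0243]
scene board ((549.2855224609375, 284.3306884765625), (201.1565399169922, 221.47305297851562), 88.39822387695312) z [0.0088 0.0108 0.0124]
other ((762.8722534179688, 52.08429718017578), (106.9610366821289, 78.65382385253906), 81.22405242919922) z [0.0114 0.0148 0.0181]
other ((417.1525573730469, -82.27364349365234), (75.80845642089844, 106.85083770751953), 0.9168888330459595) z [0.0122 0.015  0.0181]
mailer ((689.0070190429688, 189.345458984375), (82.54077911376953, 32.35541915893555), 88.90464782714844) z [0.019  0.0222 0.0249]
285 293 [ 4.09402723e-01  2.15526565e-01 -1.07065358e-04]
312 294 [0.40831457 0.1565392  0.0006814 ]
338 297 [0.40316478 0.10027445 0.00906298]
229 194 [0.62605357 0.3485262  0.01240493]
219 252 [0.48874835 0.34212039 0.0951313 ]
```

View pics/crop.png

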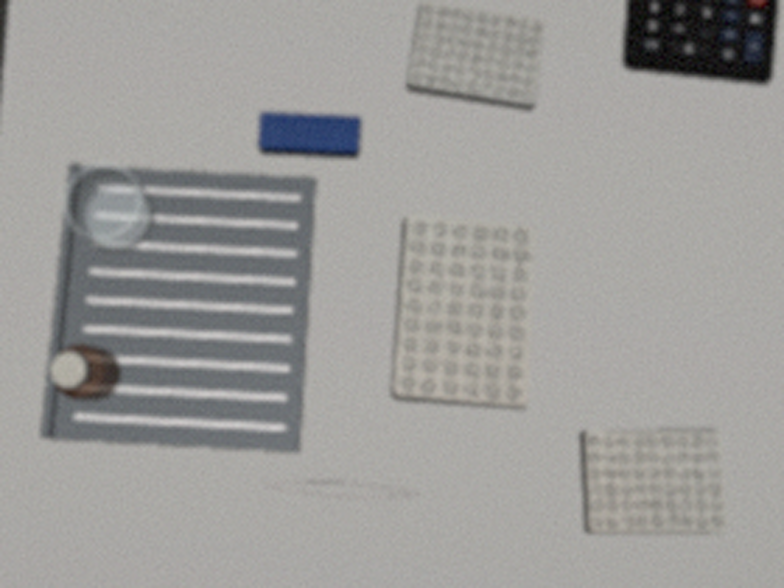

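The plate at crop pixel (462,313) is the one meant: 108x147 mm, against about 107x77 mm for the other two. The relative yaw to the board is about 0.04 rad and the gap is about 68 mm. Next I move behind its trailing side.

```bash
python3 -m inch '3.4 -2.2 .5 0 1; 6.8 -4.5 1 0 1; 10.2 -6.8 1.5 0 1; 13.6 -9 2 0 1; 17 -11.3 2.5 0 1'
python3 -m inch '3.4 -2.2 .5 0 1; 6.8 -4.5 1 0 1; 10.2 -6.8 1.5 0 1; 13.6 -9 2 0 1; 17 -11.3 2.5 0 1'
python3 -m inch '3.4 -2.2 .5 0 1; 6.8 -4.5 1 0 1; 10.2 -6.8 1.5 0 1; 13.6 -9 2 0 1; 17 -11.3 2.5 0 1'
python3 -m inch '0 0 0 -8 1; 0 0 0 -16 1; 0 0 0 -24 1; 0 0 0 -32 1; 0 0 0 -40 1'
python3 -m inch '0 0 0 -8 1; 0 0 0 -16 1; 0 0 0 -24 1; 0 0 0 -31.2 1; 0 0 0 -31.2 1'
python3 - <<'E'
from h import *
s=read_state();print(s['time'],s['ee_pos'],s['q'],Rotation.from_quat(s['tcp_rot']).as_matrix())
E
```

```text
time: 0.65
ee_pos: [0.2824, -0.344, 0.2135]
tcp_rot: [0.989, 0.146, 0.0, -0.0]
force: [0.0, -0.5, -0.3]
grip_width: 1.001
gripper_force: 0.0
time: 1.15
ee_pos: [0.4126, -0.1867, 0.1885]
tcp_rot: [0.989, 0.146, 0.0, 0.0]
force: [0.6, -1.4, -0.2]
grip_width: 1.002
gripper_force: 0.0
time: 1.65
ee_pos: [0.5428, -0.0293, 0.1633]
tcp_rot: [0.989, 0.146, -0.0, -0.0]
force: [0.5, -1.4, -0.1]
grip_width: 1.002
gripper_force: 0.0
time: 2.15
ee_pos: [0.5418, -0.0308, 0.1634]
tcp_rot: [0.878, 0.478, -0.0, -0.0]
force: [-0.6, -0.3, 0.4]
grip_width: 1.003
gripper_force: 0.0
time: 2.65
ee_pos: [0.5418, -0.0309, 0.1635]
tcp_rot: [0.719, 0.695, -0.0, -0.0]
force: [0.5, -0.8, 0.1]
grip_width: 1.0
gripper_force: 0.0
2.65 [ 0.54184283 -0.03088167  0.16350734] [-2.72885400e-01  4.20647502e-01  1.54969950e+00 -2.74278135e-05
  1.17176804e+00 -2.38591012e-01] [[ 3.42770352e-02  9.99412240e-01 -5.09872879e-04]
 [ 9.99412365e-01 -3.42769801e-02  1.16452449e-04]
 [ 9.89071002e-05 -5.13564905e-04 -9.99999863e-01]]
```

```bash
python3 -m inch '0 .5 4 0 1; 0 .5 8 0 1; 0 .5 12 0 1; 0 .5 15.2 0 1; 0 .5 15.2 0 1'
python3 -m inch '1.5 0 0 0 1; 3 0 0 0 1; 4.5 0 0 0 1; 6 0 0 0 1; 6 0 0 0 1'
python3 -m inch '.5 0 0 0 1; 1 0 0 0 1; 1.5 0 0 0 1; 2 0 0 0 1; 2 0 0 0 1'
python3 - <<'E'
from h import *
i=camera_info('top');p,d=capture('top');save(p,'top1.png',(190,120,470,330),2.8)
w=pts('top',d,i);m=(abs(w[...,0]-.55)<.1)&(w[...,1]>.0)&(w[...,1]<.2)&(w[...,2]>.016)&(w[...,2]<.03)
P=w[m];print('front y by x:',[(x,np.percentile(P[abs(P[:,0]-x)<.006][:,1],98).round(4)) for x in(.49,.52,.55,.58,.61)],P[:,0].min(),P[:,0].max())
E
```

```text
time: 3.15
ee_pos: [0.5446, -0.0305, 0.0082]
tcp_rot: [0.721, 0.693, -0.002, -0.003]
force: [-0.7, -0.6, 0.9]
grip_width: 1.001
gripper_force: 0.0
time: 3.65
ee_pos: [0.5492, 0.0312, 0.0124]
tcp_rot: [0.719, 0.695, 0.0, 0.0]
force: [-0.1, 0.2, -0.3]
grip_width: 1.0
gripper_force: 0.0
time: 4.15
ee_pos: [0.5498, 0.0494, 0.0117]
tcp_rot: [0.719, 0.695, 0.0, -0.0]
force: [0.4, -0.7, 0.3]
grip_width: 1.002
gripper_force: 0.0
front y by x: [(0.49, np.float64(0.1708)), (0.52, np.float64(0.1692)), (0.55, np.float64(0.1678)), (0.58, np.float64(0.1662)), (0.61, np.float64(0.1646))] 0.47487640042998924 0.6209761762686262
```

View pics/top1.png

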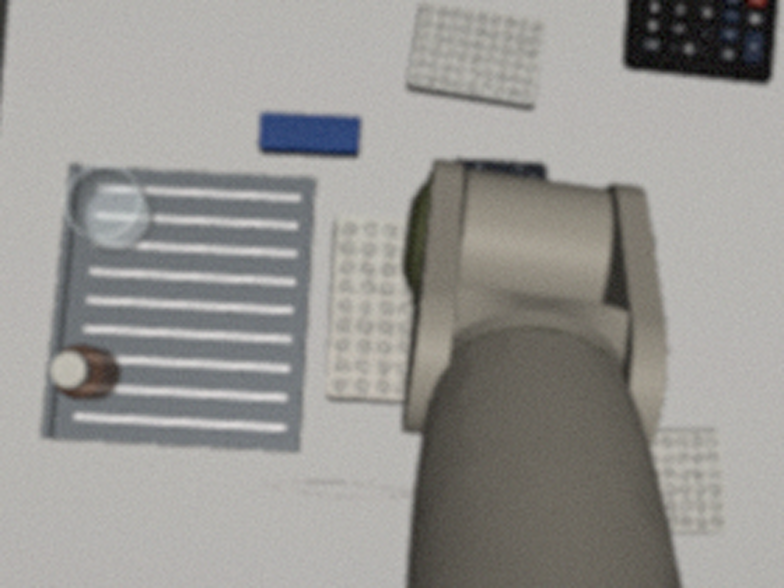

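The plate (left edge at px 332) has squared up behind the fingers, with about 15 mm left to the board edge at px 308. I close the gap gently.

```bash
python3 -m inch '.4 0 0 0 1; .8 0 0 0 1; 1.1 0 0 0 1; 1.3 0 0 0 1; 1.3 0 0 0 1'
python3 -m inch '.2 0 0 0 1; .2 0 0 0 1'
python3 -m inch '.2 0 0 0 1; .2 0 0 0 1'
```

```text
time: 4.7
ee_pos: [0.5502, 0.0622, 0.0117]
tcp_rot: [0.719, 0.695, 0.0, -0.0]
force: [-0.9, -0.0, -0.8]
grip_width: 0.997
gripper_force: 0.0
time: 4.9
ee_pos: [0.5503, 0.064, 0.0117]
tcp_rot: [0.719, 0.695, 0.0, 0.0]
force: [-0.6, -0.3, -0.0]
grip_width: 0.999
gripper_force: 0.0
time: 5.1
ee_pos: [0.5505, 0.0657, 0.0118]
tcp_rot: [0.719, 0.695, -0.0, 0.0]
force: [0.2, -2.9, -0.5]
grip_width: 1.004
gripper_force: 1.2
```

```bash
python3 -m inch '.1 0 0 0 1; .1 0 0 0 1'
python3 -m inch '.1 0 0 0 1; .1 0 0 0 1'
python3 -m inch '.1 0 0 0 1; .1 0 0 0 1'
```

```text
time: 5.3
ee_pos: [0.5506, 0.0658, 0.0118]
tcp_rot: [0.719, 0.695, -0.001, 0.001]
force: [-0.0, -8.8, 0.2]
grip_width: 1.0
gripper_force: 4.2
time: 5.5
ee_pos: [0.5506, 0.0659, 0.0119]
tcp_rot: [0.719, 0.695, -0.001, 0.001]
force: [-1.3, -14.5, 0.3]
grip_width: 0.997
gripper_force: 7.1
time: 5.7
ee_pos: [0.5506, 0.066, 0.0119]
tcp_rot: [0.719, 0.695, -0.002, 0.001]
force: [-2.5, -19.3, 1.8]
grip_width: 1.003
gripper_force: 10.1
```

```bash
cat > arc.py <<'E'
import numpy as np
m=11.8;A=110
def P(th,pen):
    t=np.radians(th);c,s=np.cos(t),np.sin(t)
    a=1.5-(1.5+8.5*s)/c if th<85 else -99
    b=1.5-(21.5-8.5*c)/s if th>20 else -99
    yl=max(a,b)
    return np.array([yl-A*c+m*s+A+pen*c, A*s+m*c-m-pen*s])
c0=np.array([3.3,0])
for th in list(range(0,95,5)):
    p=P(th,2.0);print(th,(p-c0).round(1))
E
python3 arc.py
```

```text
0 [-1.3  0. ]
5 [-0.6  9.4]
10 [ 0.9 18.6]
15 [ 3.1 27.6]
20 [ 6.1 36.2]
25 [ 9.7 44.5]
30 [13.9 52.4]
35 [18.7 59.8]
40 [24.  66.7]
45 [29.6 72.9]
50 [35.4 78.5]
55 [41.2 83.4]
60 [46.7 87.6]
65 [53.5 91.1]
70 [62.6 93.7]
75 [71.7 95.6]
80 [80.7 96.6]
85 [89.7 96.8]
90 [98.5 96.2]
```

```bash
python3 -m inch '-.1 0 -.47 0 1; -.06 0 -.94 0 1; 0 0 -1.4 0 1; .09 0 -1.86 0 1; .09 0 -1.86 0 1'
python3 -c "
from h import *
i=camera_info('scene');p,d=capture('scene');save(p,'s1.png',(180,130,480,320),2.6)"
```

```text
time: 6.2
ee_pos: [0.5507, 0.0685, 0.031]
tcp_rot: [0.719, 0.695, -0.001, 0.001]
force: [-0.7, -9.6, 1.1]
grip_width: 0.999
gripper_force: 5.0
```

View pics/s1.png

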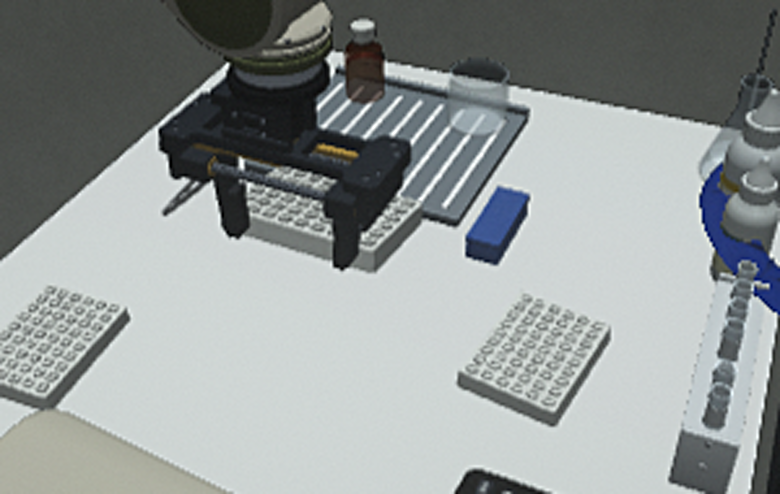

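The fingers still feel 9.6 N at z=31 mm, above the flat plate's top, so the trailing side is rising with them. The mailer, tweezers, jar and bottle are untouched. Continuing the arc.

```bash
python3 -m inch '.1 0 -.45 0 1; .22 0 -.9 0 1; .36 0 -1.33 0 1; .52 0 -1.76 0 1; .52 0 -1.76 0 1'
python3 -m inch '.17 0 -.42 0 1; .36 0 -.83 0 1; .56 0 -1.23 0 1; .78 0 -1.62 0 1; .78 0 -1.62 0 1'
```

```text
time: 6.75
ee_pos: [0.551, 0.0739, 0.0488]
tcp_rot: [0.719, 0.695, -0.0, 0.001]
force: [-2.1, -8.9, 2.9]
grip_width: 0.997
gripper_force: 4.8
time: 7.25
ee_pos: [0.5513, 0.0819, 0.0651]
tcp_rot: [0.719, 0.695, -0.0, 0.001]
force: [-2.0, -9.1, 5.1]
grip_width: 0.997
gripper_force: 4.7
```

```bash
python3 -m inch '.24 0 -.38 0 1; .48 0 -.74 0 1; .74 0 -1.09 0 1; 1.01 0 -1.43 0 1; 1.01 0 -1.43 0 1'
python3 -m inch '.28 0 -.32 0 1; .56 0 -.62 0 1; .85 0 -.91 0 1; 1.14 0 -1.18 0 1; 1.14 0 -1.18 0 1'
```

```text
time: 7.75
ee_pos: [0.5517, 0.0921, 0.0795]
tcp_rot: [0.719, 0.695, -0.0, 0.001]
force: [-1.0, -7.6, 6.6]
grip_width: 1.002
gripper_force: 5.0
time: 8.25
ee_pos: [0.5521, 0.1036, 0.0914]
tcp_rot: [0.719, 0.695, -0.0, 0.001]
force: [-2.1, -7.2, 7.0]
grip_width: 0.998
gripper_force: 5.4
```

```bash
python3 -m inch '.29 0 -.25 0 1; .58 0 -.49 0 1; .85 0 -.7 0 1; 1.13 0 -.91 0 1; 1.13 0 -.91 0 1'
python3 -m inch '.33 0 -.18 0 1; .68 0 -.35 0 1; 1.13 0 -.48 0 1; 1.59 0 -.61 0 1; 1.59 0 -.61 0 1'
```

```text
time: 8.75
ee_pos: [0.5525, 0.1151, 0.1006]
tcp_rot: [0.719, 0.695, 0.0, 0.001]
force: [-1.9, -5.8, 9.5]
grip_width: 0.998
gripper_force: 5.1
time: 9.25
ee_pos: [0.5532, 0.1302, 0.1086]
tcp_rot: [0.719, 0.695, -0.0, 0.002]
force: [-8.7, -12.6, 26.4]
grip_width: 1.0
gripper_force: 14.1
```

```bash
python3 -m inch '-.05 0 -.15 0 1; -.08 0 -.25 0 1; -.08 0 -.25 0 1'
python3 -c "
from h import *
i=camera_info('scene');p,d=capture('scene');save(p,'s2.png',(220,130,420,280),3.5)"
```

```text
time: 9.55
ee_pos: [0.553, 0.1301, 0.1092]
tcp_rot: [0.72, 0.694, 0.0, 0.001]
force: [-3.9, -4.7, 9.9]
grip_width: 0.998
gripper_force: 5.4
```

View pics/s2.png

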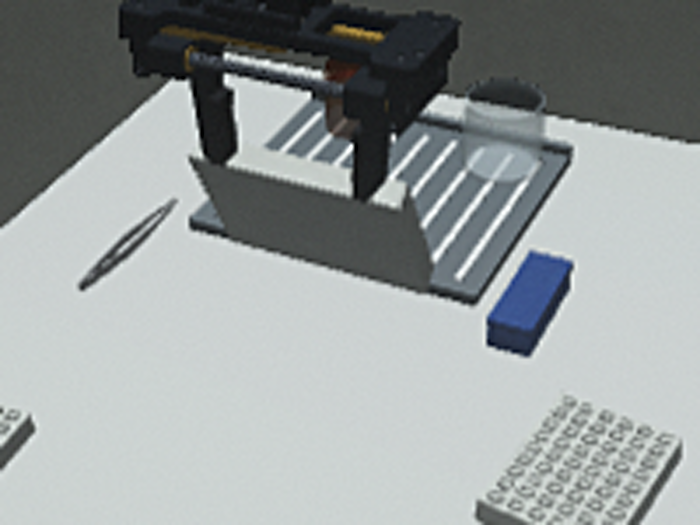

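The plate stands at about 70°, held by both fingertips on its upper face, with its lower edge at the board's near edge. Nothing else has moved. Next I bring it to upright.

```bash
python3 -m inch '.45 0 -.12 0 1; .91 0 -.2 0 1; .91 0 -.2 0 1'
python3 -m inch '.45 0 -.08 0 1; .9 0 -.12 0 1; .9 0 -.12 0 1'
```

```text
time: 9.9
ee_pos: [0.5534, 0.1392, 0.1126]
tcp_rot: [0.719, 0.695, 0.0, 0.001]
force: [-7.1, -8.9, 21.0]
grip_width: 1.002
gripper_force: 11.4
time: 10.2
ee_pos: [0.5538, 0.1481, 0.1153]
tcp_rot: [0.719, 0.695, 0.0, 0.002]
force: [-12.2, -9.5, 33.0]
grip_width: 1.001
gripper_force: 17.6
```

```bash
python3 -m inch '0 0 -.3 0 1; 0 0 -.3 0 1'
cat > tilt.py <<'E'
from h import *
i=camera_info('scene');p,d=capture('scene');w=pts('s',d,i)
m=(w[...,0]>.52)&(w[...,0]<.58)&(w[...,1]>.11)&(w[...,1]<.2)&(w[...,2]>.025)&(w[...,2]<.085)&(p.max(-1)<200)
P=w[m];c=P.mean(0);n=np.linalg.svd(P-c,full_matrices=False)[2][2];n*=-np.sign(n[1])
r=(P-c)@n;k=abs(r)<.004;P=P[k];c=P.mean(0);n=np.linalg.svd(P-c,full_matrices=False)[2][2];n*=-np.sign(n[1])
print('underside normal',n.round(3),'z-axis angle deg',np.degrees(np.arccos(-n[2])).round(1),'y at z=0:',(c[1]+n[2]/n[1]*c[2]).round(4),len(P),k.mean().round(2))
E
python3 tilt.py
```

```text
time: 10.4
ee_pos: [0.5536, 0.1485, 0.116]
tcp_rot: [0.719, 0.694, 0.001, 0.001]
force: [-4.2, -3.5, 14.5]
grip_width: 0.995
gripper_force: 7.5
underside normal [-0.032 -0.962 -0.27 ] z-axis angle deg 74.3 y at z=0: 0.1797 394 1.0
```

```bash
cat >> tilt.py <<'E'
save(p,'s3.png',(230,130,390,250),5)
q=(w-c)@n
m=(abs(q)<.004)&(w[...,0]>.48)&(w[...,0]<.62)&(w[...,1]>.1)&(w[...,1]<.21)&(w[...,2]>-.005)
for x in(.49,.51,.53,.55,.57,.59,.61):
    Q=w[m&(abs(w[...,0]-x)<.006)&(p.max(-1)<185)]
    if len(Q): print(x,'z range of underside',np.percentile(Q[:,2],[1,99]).round(4),'y',np.percentile(Q[:,1],[1,99]).round(4))
E
python3 tilt.py
```

```text
underside normal [-0.037 -0.96  -0.276] z-axis angle deg 74.0 y at z=0: 0.18 393 1.0
0.49 z range of underside [0.0117 0.2233] y [0.1179 0.1793]
0.51 z range of underside [0.0126 0.1981] y [0.1228 0.1775]
0.53 z range of underside [0.0116 0.1989] y [0.1223 0.1773]
0.55 z range of underside [0.0112 0.1984] y [0.1214 0.1776]
0.57 z range of underside [0.0107 0.1986] y [0.121  0.1764]
0.59 z range of underside [0.0093 0.1986] y [0.1199 0.1769]
0.61 z range of underside [0.0103 0.2046] y [0.1171 0.1753]
```

View pics/s3.png

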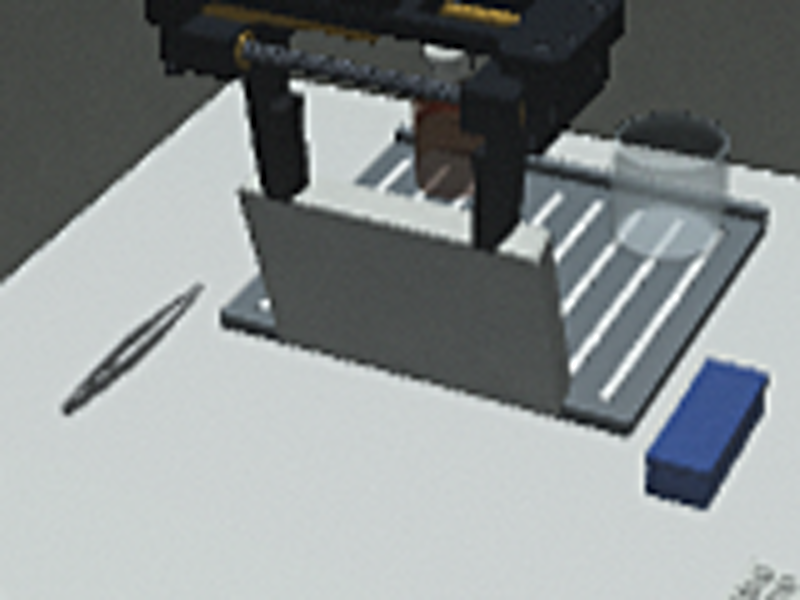

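The plate is at 74°, but its lower edge has ridden about 8 mm up onto the board corner, at px (560,410) in the crop. If it fell from there it would land close to the jar. I tip it back along the arc so the edge slides down again, then re-raise with a slight backward bias.

```bash
python3 -m inch '-.6 0 .2 0 1; -1.2 0 .42 0 1; -1.8 0 .65 0 1; -2.4 0 .95 0 1; -2.4 0 .95 0 1'
python3 -m inch '-.5 0 .27 0 1; -1 0 .55 0 1; -1.5 0 .95 0 1; -2 0 1.4 0 1; -2 0 1.4 0 1'
sed -i '/^save/d;/P=w\[m\];c=/s/^/m\&=(w[...,2]<.075);/' tilt.py
sed -i "s/w\[...,1\]>.11/w[...,1]>.08/;s/w\[...,1\]>.1)/w[...,1]>.07)/" tilt.py; python3 tilt.py
```

```text
time: 11.0
ee_pos: [0.5527, 0.1234, 0.1056]
tcp_rot: [0.72, 0.694, -0.0, 0.001]
force: [-2.7, -6.1, 10.0]
grip_width: 1.002
gripper_force: 5.9
time: 11.5
ee_pos: [0.552, 0.1032, 0.0911]
tcp_rot: [0.72, 0.694, -0.001, 0.001]
force: [-1.3, -7.3, 7.4]
grip_width: 1.002
gripper_force: 5.2
underside normal [-0.025 -0.731 -0.681] z-axis angle deg 47.0 y at z=0: 0.1835 109 1.0
0.49 z range of underside [0.0018 0.1004] y [0.095  0.1847]
0.51 z range of underside [0.0012 0.1021] y [0.0942 0.1847]
0.53 z range of underside [0.0004 0.0838] y [0.1062 0.1845]
0.55 z range of underside [0.0013 0.0851] y [0.1044 0.1825]
0.57 z range of underside [0.0036 0.0841] y [0.1046 0.18  ]
0.59 z range of underside [0.0025 0.0839] y [0.1038 0.18  ]
0.61 z range of underside [-0.0006  0.1022] y [0.0896 0.1831]
```

```bash
python3 -m inch '.26 0 -.3 0 1; .52 0 -.58 0 1; .78 0 -.77 0 1; 1.04 0 -.95 0 1; 1.04 0 -.95 0 1'
python3 -m inch '.2 0 -.11 0 1; .4 0 -.22 0 1; .63 0 -.34 0 1; .63 0 -.34 0 1'
python3 tilt.py
```

```text
time: 12.05
ee_pos: [0.5524, 0.1153, 0.1008]
tcp_rot: [0.719, 0.695, 0.0, 0.0]
force: [-1.9, -4.6, 5.4]
grip_width: 0.998
gripper_force: 3.9
time: 12.45
ee_pos: [0.5527, 0.1214, 0.1045]
tcp_rot: [0.719, 0.695, 0.0, 0.001]
force: [-2.2, -5.8, 10.7]
grip_width: 1.002
gripper_force: 5.4
underside normal [-0.026 -0.853 -0.52 ] z-axis angle deg 58.6 y at z=0: 0.1822 218 1.0
0.49 z range of underside [0.007  0.1218] y [0.1128 0.1806]
0.51 z range of underside [0.0014 0.1191] y [0.1132 0.1848]
0.53 z range of underside [0.0007 0.0978] y [0.1233 0.1857]
0.55 z range of underside [0.0009 0.0977] y [0.1226 0.1844]
0.57 z range of underside [0.0007 0.0976] y [0.1221 0.1842]
0.59 z range of underside [0.0077 0.0989] y [0.1222 0.1764]
0.61 z range of underside [0.0019 0.1222] y [0.1079 0.1816]
```

```bash
python3 -m inch '-.25 0 .05 0 1; -.5 0 .22 0 1; -.7 0 .36 0 1; -.7 0 .36 0 1'
python3 tilt.py | head -1
```

```text
time: 12.9
ee_pos: [0.5523, 0.114, 0.1]
tcp_rot: [0.72, 0.694, -0.0, 0.0]
force: [-0.9, -4.2, 6.1]
grip_width: 1.003
gripper_force: 3.5
underside normal [-0.024 -0.81  -0.587] z-axis angle deg 54.1 y at z=0: 0.1828 188 1.0
```

The lower edge rides the corner by friction, about 4 mm up, and won't slip back. That is within the 15 mm limit and the allowed end range. So I follow the real geometry with lighter pressure.

```bash
python3 -m inch '.35 0 -.25 0 1; .7 0 -.46 0 1; 1.25 0 -.75 0 1; 1.84 0 -1.03 0 1; 1.84 0 -1.03 0 1'
python3 -m inch '.47 0 -.19 0 1; .94 0 -.37 0 1; 1.4 0 -.52 0 1; 1.89 0 -.66 0 1; 1.89 0 -.66 0 1'
python3 tilt.py|head -1
```

```text
time: 13.45
ee_pos: [0.553, 0.1334, 0.1108]
tcp_rot: [0.719, 0.695, 0.0, 0.0]
force: [-1.4, -4.3, 7.1]
grip_width: 1.0
gripper_force: 3.9
time: 13.95
ee_pos: [0.5536, 0.1525, 0.1172]
tcp_rot: [0.719, 0.695, 0.001, 0.0]
force: [0.0, -2.1, 6.9]
grip_width: 0.999
gripper_force: 3.4
underside normal [-0.035 -0.971 -0.237] z-axis angle deg 76.3 y at z=0: 0.1796 339 1.0
```

```bash
python3 -m inch '.45 0 -.1 0 1; .9 0 -.18 0 1; 1.37 0 -.25 0 1; 1.37 0 -.25 0 1'
python3 -m inch '.4 0 -.04 0 1; .79 0 -.07 0 1; .79 0 -.07 0 1'
python3 tilt.py|head -1
```

```text
time: 14.4
ee_pos: [0.554, 0.1663, 0.1196]
tcp_rot: [0.719, 0.695, 0.001, -0.0]
force: [-0.1, -0.6, 5.5]
grip_width: 1.001
gripper_force: 3.1
time: 14.7
ee_pos: [0.5543, 0.1741, 0.1202]
tcp_rot: [0.719, 0.695, 0.001, -0.0]
force: [-0.3, 0.7, 5.4]
grip_width: 1.001
gripper_force: 2.9
underside normal [-0.034 -0.999 -0.036] z-axis angle deg 87.9 y at z=0: 0.1775 402 1.0
```

```bash
python3 -m inch '.3 0 0 0 1; .3 0 -.1 0 1; .3 0 -.1 0 1'
python3 -m inch '.3 0 -.4 0 1; .3 0 -1.5 0 1; -2 0 -2 0 1; -4.3 0 -2 0 1; -4.3 0 -2 0 1'
python3 tilt.py|head -1
```

```text
time: 15.05
ee_pos: [0.554, 0.1765, 0.1205]
tcp_rot: [0.719, 0.695, -0.0, -0.0]
force: [1.0, 0.0, -0.1]
grip_width: 1.001
gripper_force: 0.1
time: 15.55
ee_pos: [0.5531, 0.1316, 0.1419]
tcp_rot: [0.72, 0.694, 0.0, 0.0]
force: [0.6, -0.1, -0.2]
grip_width: 1.0
gripper_force: 0.0
underside normal [-0.007 -0.001 -1.   ] z-axis angle deg 0.4 y at z=0: 29.2423 5 1.0
```

```bash
python3 -c "
from h import *
i=camera_info('scene');p,d=capture('scene');save(p,'s4.png',(180,110,460,320),2.8)"
```

```text
(no output)
```

View pics/s4.png

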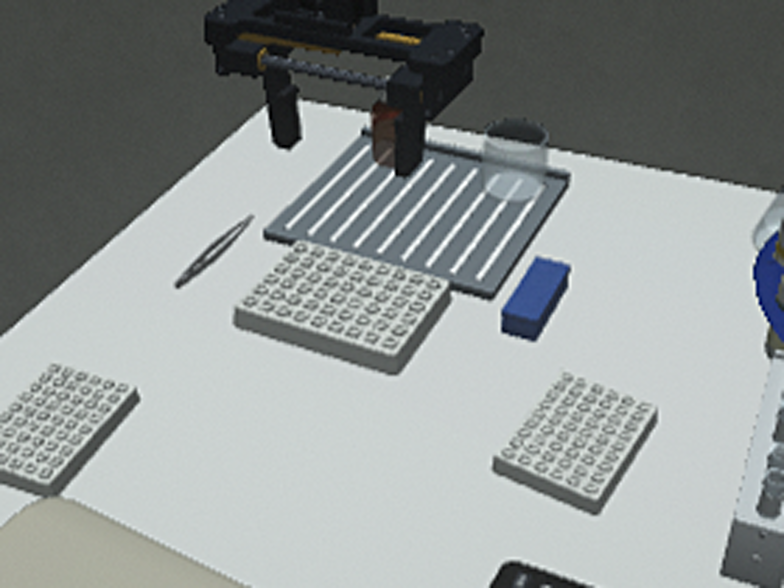

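The plate fell back flat, wells up, against the edge: the press was released just short of the tipping point. Nothing else has moved. I redo it, and this time drag it past upright without releasing.

```bash
python3 -m inch '-2.8 0 0 0 1; -5.6 0 0 0 1; -8.4 0 0 0 1; -11.2 0 0 0 1; -11.2 0 0 0 1'
python3 -m inch '0 0 3.5 0 1; 0 0 7 0 1; 0 0 10.5 0 1; 0 0 13 0 1; 0 0 13 0 1'
python3 - <<'E'
from h import *
i=camera_info('top');p,d=capture('top');print(read_state()['ee_pos'])
w=pts('top',d,i);m=(abs(w[...,0]-.55)<.11)&(w[...,1]>.02)&(w[...,1]<.22)&(w[...,2]>.0165)&(w[...,2]<.028)
n,l,st,_=cv2.connectedComponentsWithStats(m.astype(np.uint8));P=w[l==1+np.argmax(st[1:,4])]
print(P[:,0].min(),P[:,0].max(),[(x,np.percentile(P[abs(P[:,0]-x)<.006][:,1],98).round(4)) for x in(.49,.52,.55,.58,.61)])
E
```

```text
time: 16.15
ee_pos: [0.5491, 0.0199, 0.1412]
tcp_rot: [0.72, 0.694, -0.0, 0.0]
force: [-0.1, 0.1, -0.0]
grip_width: 0.998
gripper_force: 0.0
time: 16.65
ee_pos: [0.5471, 0.0231, 0.0083]
tcp_rot: [0.719, 0.695, -0.002, -0.002]
force: [-0.3, 0.3, 0.6]
grip_width: 1.001
gripper_force: 0.0
[0.54838213 0.0227502  0.01039236]
0.47491245384168673 0.6209087952935507 [(0.49, np.float64(0.1772)), (0.52, np.float64(0.1743)), (0.55, np.float64(0.1743)), (0.58, np.float64(0.1741)), (0.61, np.float64(0.1721))]
```

```bash
python3 -m inch '1 0 0 0 1; 2 0 0 0 1; 2.8 0 0 0 1; 3.4 0 0 0 1; 3.9 0 0 0 1'
python3 -m inch '.3 0 0 0 1; .3 0 0 0 1'
python3 -m inch '.2 0 0 0 1; .2 0 0 0 1'
```

```text
time: 17.2
ee_pos: [0.5504, 0.0611, 0.0114]
tcp_rot: [0.719, 0.695, 0.0, 0.0]
force: [0.1, -0.9, 0.0]
grip_width: 0.998
gripper_force: 0.4
time: 17.4
ee_pos: [0.5503, 0.0637, 0.0111]
tcp_rot: [0.719, 0.695, 0.0, -0.0]
force: [-0.3, -0.7, 0.3]
grip_width: 0.996
gripper_force: 0.0
time: 17.6
ee_pos: [0.5504, 0.0653, 0.011]
tcp_rot: [0.72, 0.694, -0.0, -0.0]
force: [-0.4, -0.6, 0.6]
grip_width: 1.001
gripper_force: 0.0
```

```bash
python3 -m inch '.2 0 0 0 1; .2 0 0 0 1'
```

```text
time: 17.8
ee_pos: [0.5506, 0.0658, 0.0111]
tcp_rot: [0.719, 0.695, -0.001, 0.001]
force: [-1.0, -10.8, 1.4]
grip_width: 1.0
gripper_force: 5.1
```

```bash
python3 -m inch '.03 0 -.47 0 1; .07 0 -.94 0 1; .13 0 -1.4 0 1; .22 0 -1.86 0 1; .22 0 -1.86 0 1'
python3 -m inch '.1 0 -.45 0 1; .22 0 -.9 0 1; .36 0 -1.33 0 1; .52 0 -1.76 0 1; .52 0 -1.76 0 1'
python3 -m inch '.17 0 -.42 0 1; .36 0 -.83 0 1; .56 0 -1.23 0 1; .78 0 -1.62 0 1; .78 0 -1.62 0 1'
python3 -m inch '.24 0 -.38 0 1; .48 0 -.74 0 1; .74 0 -1.09 0 1; 1.01 0 -1.43 0 1; 1.01 0 -1.43 0 1'
python3 -m inch '.28 0 -.32 0 1; .56 0 -.62 0 1; .85 0 -.91 0 1; 1.14 0 -1.18 0 1; 1.14 0 -1.18 0 1'
python3 tilt.py|head -1
```

```text
time: 18.3
ee_pos: [0.5507, 0.0683, 0.0302]
tcp_rot: [0.719, 0.695, -0.001, 0.001]
force: [-0.8, -8.2, 0.2]
grip_width: 1.001
gripper_force: 4.2
time: 18.8
ee_pos: [0.551, 0.0735, 0.048]
tcp_rot: [0.719, 0.695, -0.001, 0.001]
force: [-1.0, -8.2, 2.7]
grip_width: 0.997
gripper_force: 4.4
time: 19.3
ee_pos: [0.5513, 0.0814, 0.0643]
tcp_rot: [0.719, 0.695, -0.0, 0.001]
force: [-1.8, -7.2, 4.6]
grip_width: 1.003
gripper_force: 4.6
time: 19.8
ee_pos: [0.5517, 0.0915, 0.0788]
tcp_rot: [0.719, 0.695, -0.0, 0.001]
force: [-2.0, -8.7, 6.7]
grip_width: 1.0
gripper_force: 5.3
time: 20.3
ee_pos: [0.5521, 0.103, 0.0908]
tcp_rot: [0.719, 0.695, -0.0, 0.001]
force: [-2.9, -8.5, 8.6]
grip_width: 1.0
gripper_force: 6.1
underside normal [-0.023 -0.732 -0.681] z-axis angle deg 47.1 y at z=0: 0.1837 112 1.0
```

```bash
python3 -m inch '.35 0 -.38 0 1; .7 0 -.74 0 1; 1.11 0 -1.07 0 1; 1.4 0 -1.25 0 1; 1.72 0 -1.43 0 1'
python3 -m inch '.6 0 -.31 0 1; 1.2 0 -.62 0 1; 1.65 0 -.8 0 1; 2.1 0 -.95 0 1; 2.1 0 -.95 0 1'
python3 -m inch '.5 0 -.17 0 1; 1 0 -.29 0 1; 1 0 -.29 0 1'
python3 tilt.py|head -1
```

```text
time: 20.85
ee_pos: [0.5526, 0.1212, 0.1045]
tcp_rot: [0.719, 0.695, 0.0, 0.001]
force: [-1.0, -4.7, 7.7]
grip_width: 0.998
gripper_force: 4.5
time: 21.35
ee_pos: [0.5533, 0.1428, 0.1143]
tcp_rot: [0.719, 0.695, 0.0, 0.0]
force: [-2.9, -2.9, 9.1]
grip_width: 1.003
gripper_force: 5.0
time: 21.65
ee_pos: [0.5536, 0.153, 0.1172]
tcp_rot: [0.719, 0.695, 0.001, 0.0]
force: [-2.8, -3.7, 9.7]
grip_width: 0.996
gripper_force: 5.0
underside normal [-0.036 -0.974 -0.224] z-axis angle deg 77.0 y at z=0: 0.1794 345 1.0
```

```bash
python3 -m inch '.65 0 -.17 0 1; 1.29 0 -.29 0 1; 2.1 0 -.35 0 1; 2.1 0 -.35 0 1'
python3 -m inch '.3 0 0 0 1; .6 0 0 0 1; .6 0 0 0 1'
python3 tilt.py|head -1
```

```text
time: 22.1
ee_pos: [0.5543, 0.1746, 0.1202]
tcp_rot: [0.719, 0.695, 0.001, -0.0]
force: [-1.3, -0.3, 7.1]
grip_width: 0.997
gripper_force: 3.6
time: 22.4
ee_pos: [0.5545, 0.18, 0.1207]
tcp_rot: [0.719, 0.695, 0.001, 0.0]
force: [-2.0, -1.7, 10.9]
grip_width: 1.0
gripper_force: 5.3
underside normal [-0.04  -0.999  0.015] z-axis angle deg 90.9 y at z=0: 0.1773 417 1.0
```

```bash
python3 -m inch '.4 0 -.05 0 1; .8 0 -.09 0 1; 1.2 0 -.12 0 1; 1.2 0 -.12 0 1'
python3 tilt.py|head -1
```

```text
time: 22.85
ee_pos: [0.555, 0.1923, 0.1217]
tcp_rot: [0.719, 0.695, 0.001, 0.0]
force: [-2.1, -0.3, 8.7]
grip_width: 0.997
gripper_force: 4.3
underside normal [-0.034 -0.991  0.131] z-axis angle deg 97.5 y at z=0: 0.1756 449 1.0
```

```bash
python3 -m inch '.4 0 -.02 0 1; .8 0 -.02 0 1; 1.2 0 0 0 1; 1.2 0 0 0 1'
python3 tilt.py|head -1
```

```text
time: 23.3
ee_pos: [0.5554, 0.2044, 0.1215]
tcp_rot: [0.719, 0.695, 0.001, -0.0]
force: [-0.9, -0.6, 6.5]
grip_width: 1.002
gripper_force: 3.5
underside normal [-0.034 -0.967  0.251] z-axis angle deg 104.6 y at z=0: 0.1733 484 1.0
```

```bash
python3 -m inch '.5 0 .03 0 1; 1 0 .1 0 1; 1 0 .1 0 1'
python3 tilt.py|head -1
python3 -m inch '.2 0 -.8 0 1; 0 0 -2 0 1; -3 0 -3 0 1; -6 0 -3 0 1; -6 0 -3 0 1'
python3 -m inch '-4 0 0 0 1; -8 0 0 0 1; -12 0 0 0 1; -16 0 0 0 1; -20 0 0 0 1'
python3 - <<'E'
from h import *
s=read_state();print(s['time'],s['force'])
i=camera_info('top');p,d=capture('top');save(p,'top5.png',(190,120,470,330),2.8)
w=pts('top',d,i);m=(w[...,1]>.12)&(w[...,1]<.34)&(abs(w[...,0]-.55)<.12)&(w[...,2]>.022)&(w[...,2]<.04)
n,l,st,_=cv2.connectedComponentsWithStats(m.astype(np.uint8));P=w[l==1+np.argmax(st[1:,4])]
print(cv2.minAreaRect((P[:,:2]*1000).astype(np.float32)),np.percentile(P[:,2],[5,50,95]),np.linalg.svd((P-P.mean(0)),full_matrices=False)[2][2])
E
```

```text
time: 23.65
ee_pos: [0.5557, 0.2145, 0.1203]
tcp_rot: [0.719, 0.695, 0.001, -0.0]
force: [-0.3, -0.1, 6.5]
grip_width: 1.002
gripper_force: 3.0
underside normal [-0.026 -0.944  0.329] z-axis angle deg 109.2 y at z=0: 0.1721 508 0.99
time: 24.2
ee_pos: [0.5538, 0.1508, 0.1509]
tcp_rot: [0.72, 0.693, 0.0, 0.0]
force: [0.4, 0.3, -0.8]
grip_width: 0.996
gripper_force: 0.0
time: 24.7
ee_pos: [0.5464, -0.0476, 0.1504]
tcp_rot: [0.719, 0.695, 0.0, 0.0]
force: [0.1, -0.7, -0.5]
grip_width: 1.002
gripper_force: 0.0
24.7 [ 0.12486431 -0.67339171 -0.52719098]
((552.3934936523438, 255.09915161132812), (108.3263931274414, 148.48912048339844), 88.16222381591797) [0.02754524 0.03000864 0.03250437] [ 0.00121584 -0.00184758  0.99999755]
```

View pics/top5.png

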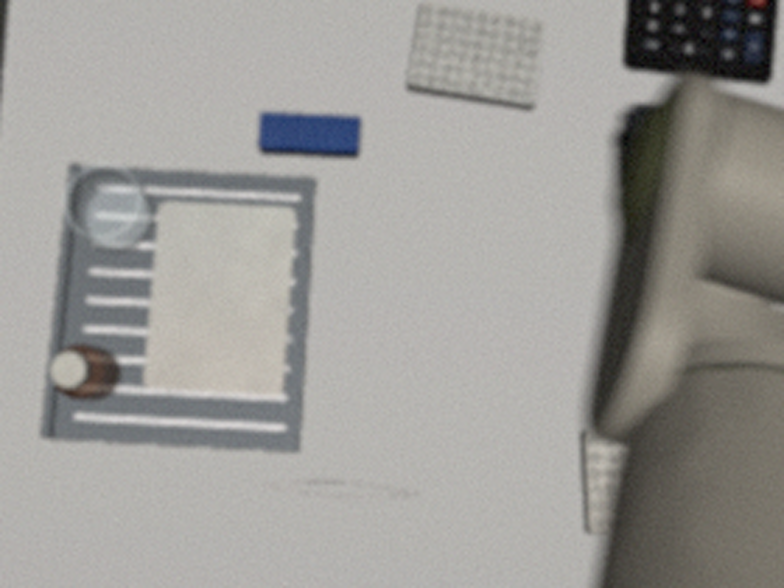

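The plate lies flat and upside down on the board (crop (222,300), top at z = 30 mm), centred about 70 mm beyond the near edge. The jar, bottle, mailer and tweezers are at the same pixels as before, and the robot is clear.

```bash
python3 -m inch '0 0 0 0 1; 0 0 0 0 1; 0 0 0 0 1'; python3 -c "
from plant import *
print(sign_off())"
```

```text
time: 25.05
ee_pos: [0.5465, -0.0453, 0.15]
tcp_rot: [0.719, 0.695, 0.0, -0.0]
force: [-0.5, 0.4, 0.2]
grip_width: 0.997
gripper_force: 0.0
the job is handed in; nothing more can be done
None
```

I handed the job in at 25 s: the spot plate lies flat, wells down, on the drying board, its centre about 70 mm past the near edge, with the jar, bottle, mailer and tweezers where they were; it fell back once just short of tipping over, so I tipped it a second time, and hand-in gave no verdict.

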